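# Make up the fitting kits for two glass reactors

### The arm

A 7-joint arm with a two-finger parallel gripper is mounted at the origin on the work surface. World frame = base frame: x ahead of the robot, y to its left, z up, the work surface at z = 0. Lengths are in m, angles in rad, forces in N, time in s.
With the tool pointing down it reaches from about 0.4 to 0.925 m from the base axis. Payload 4.1 kg.
Tool frame: the origin (TCP) lies midway between the tips of the shut fingers; the grasp point (between the pads) lies 19 mm behind it (manip.grasp_offset is the distance from the TCP to the grasp point, in m); z points along the fingers, y is the direction in which the jaws open and shut (so a half turn about z gives the same grasp; the last joint's range is limited). The gripper opens to 85 mm and grips with 20 to 120 N. Pads are 22 mm wide; open, the fingers measure 114 mm over their backs; the gripper's body (76 mm by 85 mm) begins 54 mm behind the grasp point. The pads swing forward as they close: fully open they stand 13 mm farther back than shut.
Start: joints at [-1.442, 0.398, 0.045, 1.537, -0.019, 1.207, -0.051], TCP at [0.147, 0.633, 0.231] pointing down, gripper open.
Joint ranges: [-2.82, 2.82], [-0.49, 2.23], [-1.37, 1.46], [0, 2.46], [-1.36, 4.5], [0.23, 2], [-2.94, 2.94]. Speed limits (rad/s): [2.57, 2.57, 3.14, 3.14, 3.14, 3.14, 3.14].

### API

Orientations are given as a rotation vector (axis times angle).
In Python, from cell import status, capture, manip gives the robot as it stands.
- The arm moves only by the tool apply_moves, never from a script. Its argument "targets" is a list of rows, each a list of 4 numbers: the shift along the world's x, y, z in mm, then the turn about the world's z in rad. In form: [[tx, ty, tz, yaw], ...]. A call has 1 to 5 rows; each row shifts and turns the commanded pose from where the row before left it; what a row does not reach is not made up. A row lasts 1/8 s, in which the tool goes at most 62.5 mm and 10.7 degrees, less where a joint would pass 70% of its speed; a pose out of reach is approached as far as the arm can. A call with a gripper value outside its range is refused whole. "gripper" is the closure, from 0 (fully open) to 1 (shut), set as the call begins (left out, the last holds). The fingers move at their own pace and stop on an object; "squeeze" is the grip in N (left out, the last holds). Time passes only in rows, so rows that do not move let the fingers close. It gives the time, the measured TCP pose, the force and the opening at its end, in the units of the state.
- status.get_obs(): the state, without advancing time (a new reading comes with each control period).
- capture(name): name is "side" or "top"; returns a dict with "frame" (480x640x3 uint8, blue, green, red), "intrinsics" (3x3 intrinsics, pixels), "R" (3x3) and "t" (3): a world point X has camera coordinates R X + t. Camera axes: x right, y down, z forward; pixel columns grow to the right and rows downward; lengths in m; the calibration is good to about 2 mm. A picture is of the moment at which its call begins. There is no depth.
- manip.close_job(): hands the job in, once; it reports no verdict.
The state is a dict: "time_s": time; "joint_pos": joint angles; "joint_velocities": joint speeds; "effort": joint torques, N m; "eef_pos": TCP position; "orientation": TCP orientation; "wrist_force": force on the tool from outside, world axes, zero at the start; "torque": the same for the moment, N m; "grip_width": finger opening in m.
Only numpy, scipy, OpenCV 4.12 (cv2) and the standard library are available. Lean on these libraries where they do the work, as an engineer would, in place of code of your own. Each camera call takes 0.05 s, during which the arm holds its last target. There are 200 camera calls.

### The job

Make up the fitting kits for the two glass reactors from the parts laid out on the bench. The long steel tray takes the big reactor's kit: the vacuum gauge face up in its widest compartment, the stirrer gland in the middle one and the larger stopper in the remaining one; the short grey tray takes the small reactor's: the boss head in the wide compartment and the smaller stopper in the narrow one. Put each part down on the tray floor without dropping it, the gland and stoppers standing cone up and the boss head lying flat as they do now, and leave the two bottles and the beaker where they are.

Things in the scene. Friction and masses are not known exactly. Their poses are not given: they have to be found in the camera images.
- long_tray: Fixed shallow steel tray, three compartments in a row along its y (about world y). Outside 114 (x) by 285 mm (y), rim 22 mm up, floor 3 mm thick, dividers 2 mm thick and 20 mm high. Origin: centre of underside. Compartments are 110 mm in x, centred at x = 0: widest 115 mm in y, centre y = +82 mm; middle 80 mm, centre y = -17.5 mm; end 80 mm, centre y = -99.5 mm.
- short_tray: Fixed shallow grey plastic tray, two compartments in a row along its y (about world y). Outside 118 (x) by 195 mm (y), rim 22 mm up, floor 3 mm thick, divider 2 mm thick and 20 mm high. Origin: centre of underside. Compartments are 110 mm in x, centred at x = 0: wide one 115 mm in y, centre y = +36 mm; narrow one 70 mm, centre y = -58.5 mm.
- gland: White PTFE stirrer gland, round, 0.28 kg, standing on its ribbed nut, cone up, 98 mm tall (tallest white part). Upwards: nut 48 to 50 mm across (0 to 26 mm up), neck 39 mm (26 to 44), collar 56 mm (44 to 58), cone tapering from 45 to 41 mm (58 to 98), dark bore in its top. Origin: centre of underside, z up its axis; yaw is of no account.
- large_stopper: Larger white PTFE stopper, round, about 0.20 kg, standing on its eight-sided head with the cone up, 62 mm tall. Head 56 to 58 mm across and 18 mm high, groove 39 mm across (18 to 22 mm up), cone tapering from 45 to 41 mm across (22 to 62 mm). Origin: centre of its underside, z up its axis. Yaw is of no account.
- small_stopper: Smaller white PTFE stopper, about 0.06 kg, standing on its eight-sided head with the cone up, 47 mm tall. Head 33 to 35 mm across and 14 mm high, groove 18 mm across (14 to 18 mm up), cone tapering from 24 to 21 mm across (18 to 47 mm). Origin: centre of its underside, z up its axis. Yaw is of no account.
- gauge: Dial vacuum gauge lying on its back with its white face up, about 0.14 kg: dark round case 52 mm across and 28 mm high, and a brass stem about 14 mm thick that sticks out of the side along the gauge's +x axis, 14 mm up, to 52 mm from the case's centre. Origin: centre of the underside of the case, z up.
- boss_head: Blue cast boss head (rod clamp), about 0.15 kg, lying flat: solid core 26 mm (x) by 30 mm (y) by 34 mm high, a rod jaw on either side of it, and a steel thumbscrew at each end, 92 mm over all along its x axis; core and jaws 30 mm across in y. Origin: centre of the underside of the core, z up.
- amber_bottle: Bystander: amber glass bottle with a black cap, 64 mm across, 135 mm tall. Origin: centre of its underside.
- white_bottle: Bystander: white plastic bottle with a blue label and a black cap, 68 mm across, 185 mm tall. Origin: centre of its underside.
- beaker: Bystander: glass beaker, 72 mm across the rim, 95 mm tall. Origin: centre of its underside.

How it is judged:
By the outcome, as a careful person would: the job done as asked, in the order asked, and still so for the second after the job is handed in, with the robot touching nothing.
It also fails if it takes over 112 s, if anything falls off the work surface, if the arm or the gripper's body presses on something with over 40 N, if the wrist force passes 120 N, or if a joint passes its speed limit or range.

## Working session

There is one attempt and no reset: what is moved stays moved. The work goes in short steps, Python scripts to look and compute and a tool call to move; the robot and the scene stay as the last step left them, time stands still between calls to the robot, and variables do not carry over. Pictures are saved under pics/ and viewed, about 12 in all and at most 16, crops included, and the job is handed in when it is done.

Besides the shell and the picture viewer there is one more tool, called after ">>>" in YAML: its name, and indented under it one key for each argument. apply_moves: Moves the arm, as the interface text tells. Its arguments: {"type":"object","properties":{"targets":{"type":"array"},"gripper":{"type":"number"},"squeeze":{"type":"number"}},"required":["targets"]}

```bash
ls; mkdir -p pics
cat > h.py <<'E'
import numpy as np, cv2
from cell import status, capture, manip
def snap(cam,name,crop=None,scale=1):
    c=capture(cam); f=c["frame"]
    np.savez(f"pics/{cam}_cal.npz",K=c["intrinsics"],R=c["R"],t=c["t"])
    if crop: x0,y0,x1,y1=crop; f=f[y0:y1,x0:x1]
    if scale!=1: f=cv2.resize(f,None,fx=scale,fy=scale,interpolation=cv2.INTER_CUBIC)
    cv2.imwrite(f"pics/{name}.png",f)
def cal(cam):
    d=np.load(f"pics/{cam}_cal.npz"); return np.array(d["K"]),np.array(d["R"]),np.array(d["t"]).ravel()
def world(cam,u,v,z):
    K,R,t=cal(cam); d=R.T@np.linalg.solve(K,[u,v,1]); o=-R.T@t
    return (o+d*(z-o[2])/d[2]).round(4)
def pix(cam,X):
    K,R,t=cal(cam); p=K@(R@np.array(X)+t); return (p[:2]/p[2]).round(1)
E
python3 - <<'E'
from h import *
snap("top","t0");snap("side","s0")
for c in("top","side"):
    K,R,t=cal(c);print(c,K.round(1).tolist(),(-R.T@t).round(3),R.round(2).tolist())
print(status.get_obs())
print(manip.grasp_offset)
E
```

```text
pics
top [[544.7, 0.0, 332.2], [0.0, 544.7, 240.4], [0.0, 0.0, 1.0]] [ 0.334 -0.005  1.315] [[-0.01, -1.0, 0.01], [-0.99, 0.01, -0.15], [0.15, -0.01, -0.99]]
side [[490.6, 0.0, 318.8], [0.0, 490.6, 248.3], [0.0, 0.0, 1.0]] [ 0.088 -0.631  0.853] [[0.81, -0.59, 0.0], [-0.43, -0.59, -0.68], [0.4, 0.55, -0.73]]
{'time_s': 0.1, 'joint_pos': array([-1.44199139,  0.39913934,  0.04505814,  1.53771992, -0.01868218,
        1.20689388, -0.05066261]), 'joint_velocities': array([ 2.74098964e-04, -1.02606677e-03, -2.50764882e-04, -2.26416022e-03,
       -1.83561914e-05, -1.62271990e-04,  4.53350736e-04]), 'effort': array([ 3.46490611e-03, -4.76257753e+01,  1.37030158e+00, -2.54948992e+01,
        1.19833834e-02,  5.00029812e-03,  1.55965284e-05]), 'eef_pos': array([0.1466645 , 0.63267272, 0.23036918]), 'orientation': array([-3.56843327e-01, -3.12120779e+00,  2.73088490e-03]), 'wrist_force': array([-0.01492137, -0.5686584 ,  0.4528522 ]), 'torque': array([-0.01076705,  0.03342399,  0.00111294]), 'grip_width': 0.08566902905518058}
0.0187
```

View pics/t0.png

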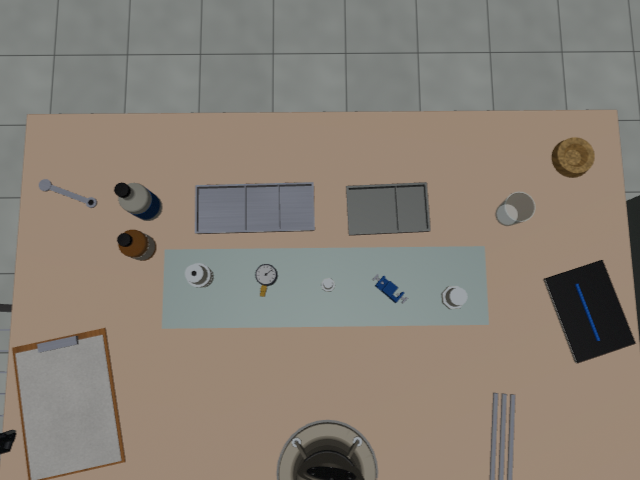

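View pics/s0.png

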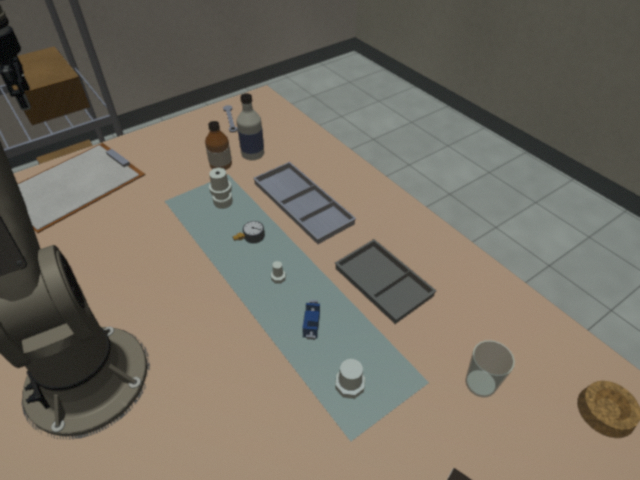

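The top view shows the tray pair (long at u 196–315, short at 347–429) and five parts on the mat: gland (198,275), gauge (266,275), small stopper (328,285), boss head (390,290), large stopper (455,297). The side view agrees. Next, enlarged crops.

Run:
```python
from h import *
f=cv2.imread("pics/t0.png")
for n,(x0,y0,x1,y1) in {"cA":(180,175,340,310),"cB":(310,175,480,310)}.items():
    cv2.imwrite(f"pics/{n}.png",cv2.resize(f[y0:y1,x0:x1],None,fx=4.4,fy=4.4,interpolation=cv2.INTER_CUBIC))
```

```text
(no output)
```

View pics/cA.png

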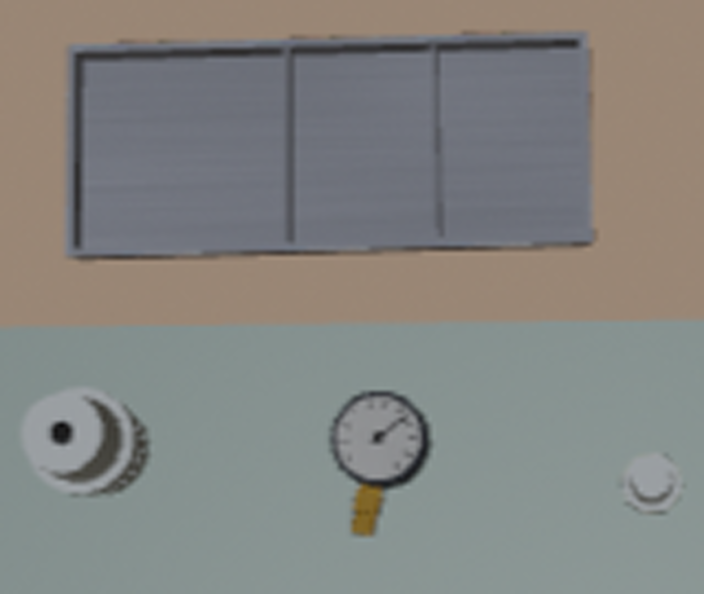

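View pics/cB.png

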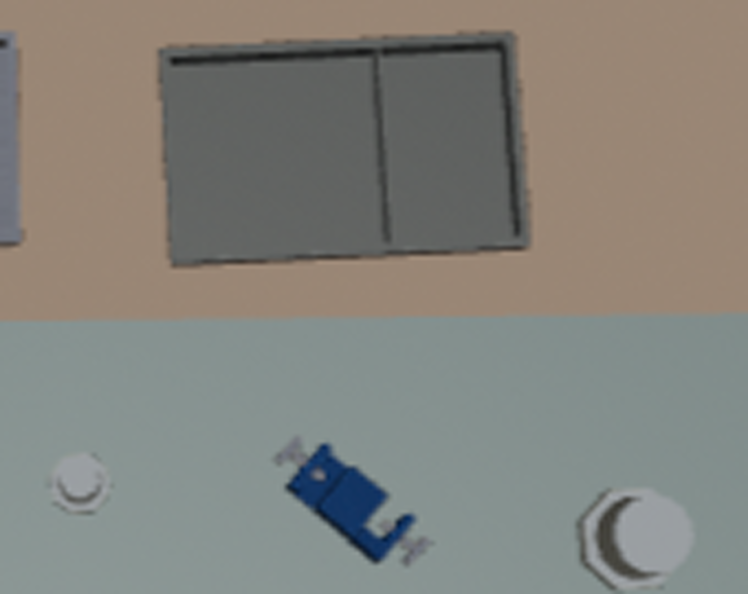

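Crop A: gland bore (62,432), gauge centre (379,438) with its stem to (364,535), small stopper (652,477), tray corners (68,46), (586,33), (595,243), (67,257). Crop B: short tray corners (160,48), (514,33), (528,246), (172,265), boss core about (357,503) with screws (288,455) to (420,548), large stopper top (652,536).

```bash
cat >> h.py <<'E'
def cw(x,y,z,x0,y0=175): return world("top",x0+(x+.5)/4.4-.5,y0+(y+.5)/4.4-.5,z)
E
python3 - <<'E'
from h import *
A=lambda x,y,z:cw(x,y,z,180)
B=lambda x,y,z:cw(x,y,z,310)
print("gland",A(62,432,.098),"gauge",A(379,438,.028),"stem",A(364,535,.016),"ss",A(652,475,.047))
for nm,c in(("long",[A(*p,.022) for p in((68,46),(586,33),(595,243),(67,257))]),("short",[B(*p,.022) for p in((160,48),(514,33),(528,246),(172,265))])):
    c=np.array(c);d=(c[0]+c[3]-c[1]-c[2])/2
    o=c.mean(0);a=np.arctan2(-d[0],d[1]);print(nm,o,"yaw",a,"len",np.hypot(*d[:2]),"w",np.linalg.norm((c[0]-c[3])))
    ly=np.array([-np.sin(a),np.cos(a),0])
    for k in((.082,-.0175,-.0995) if nm=="long" else (.036,-.0585)): print(k,(o+ly*k).round(4))
print("boss",B(357,503,.034),B(288,455,.017),B(420,548,.017),"ls",B(652,536,.062))
print("bottles",world("top",124,190,.185),world("top",126,239,.135))
print(world("side",*(0,0),0))
for n,X in dict(gland=A(62,432,.098),gauge=A(379,438,.028),ss=A(652,475,.047),ls=B(652,536,.062)).items(): print(n,pix("side",X))
E
```

```text
gland [0.4509 0.2935 0.098 ] gauge [0.4525 0.1405 0.028 ] stem [0.4012 0.1496 0.016 ] ss [ 0.4295 -0.006   0.047 ]
long [0.615475 0.169575 0.022   ] yaw 0.01652885825807754 len 0.2873892569321268 w 0.11842639063992458
0.082 [0.6141 0.2516 0.022 ]
-0.0175 [0.6158 0.1521 0.022 ]
-0.0995 [0.6171 0.0701 0.022 ]
short [ 0.6104   -0.153275  0.022   ] yaw 0.03872648624459369 len 0.1962971790423897 w 0.122086690511292
0.036 [ 0.609  -0.1173  0.022 ]
-0.0585 [ 0.6127 -0.2117  0.022 ]
boss [ 0.4139 -0.1537  0.034 ] [ 0.4413 -0.119   0.017 ] [ 0.3903 -0.1891  0.017 ] ls [ 0.3932 -0.304   0.062 ]
bottles [0.6204 0.4245 0.185 ] [0.5231 0.4341 0.135 ]
[0.3004 2.1079 0.    ]
gland [216.6 173. ]
gauge [252.  228.3]
ss [276.6 264.5]
ls [349.  368.9]
```

Run:
```python
import cv2
f=cv2.imread("pics/s0.png")
cv2.imwrite("pics/sC.png",cv2.resize(f[155:405,195:395],None,fx=3,fy=2.4,interpolation=cv2.INTER_CUBIC))
```

```text
(no output)
```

View pics/sC.png

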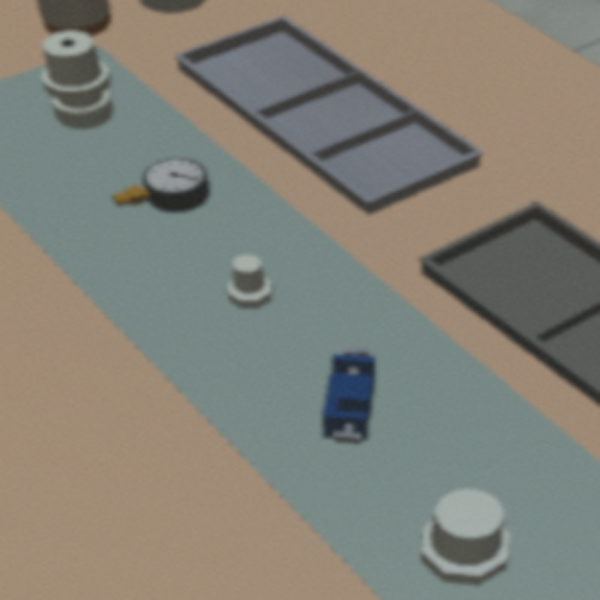

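Positions agree between the cameras to about 2 mm. Going above the gauge; its stem points at about 170° yaw, and the jaws are already near 77°.

>>> apply_moves:
  targets:
    - [26,-41,-6,0.05]
    - [26,-41,-6,0]
    - [26,-41,-6,0]
    - [26,-41,-6,0]
    - [26,-41,-6,0]
  gripper: 0
  squeeze: 40

```text
time_s: 0.72
eef_pos: [0.2774, 0.4265, 0.2008]
orientation: [-0.279, -3.129, 0.001]
wrist_force: [0.2, -0.4, 0.6]
grip_width: 0.0855
```

>>> apply_moves:
  targets:
    - [26,-41,-6,0]
    - [26,-41,-6,0]
    - [26,-41,-6,0]
    - [26,-41,-6,0]
    - [26,-41,-6,0]

```text
time_s: 1.35
eef_pos: [0.4072, 0.2217, 0.171]
orientation: [-0.279, -3.129, -0.0]
wrist_force: [0.5, -0.6, -0.0]
grip_width: 0.0853
```

>>> apply_moves:
  targets:
    - [23,-41,-6,0]
    - [23,-41,-6,0]
    - [0,0,0,0]

```text
time_s: 1.72
eef_pos: [0.4537, 0.1371, 0.1588]
orientation: [-0.291, -3.128, 0.003]
wrist_force: [-0.3, 0.3, 0.7]
grip_width: 0.0861
```

Run:
```python
from h import *
snap("side","s1",(170,90,370,290),3)
print(pix("side",status.get_obs()["eef_pos"]))
```

```text
[246.4 185.9]
```

View pics/s1.png

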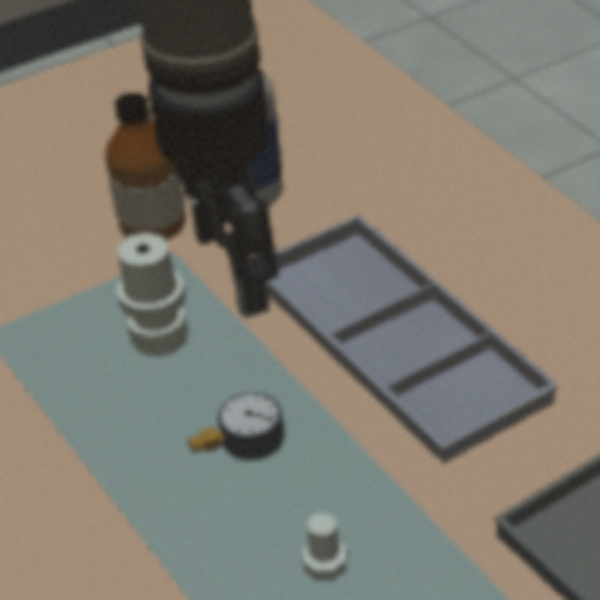

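The gripper's near finger is at (255,305) in the crop, the gauge at (250,415), lined up in the jaw direction. Descending.

>>> apply_moves:
  targets:
    - [0,3,-45,0]
    - [0,0,-45,0]
    - [0,0,-40,0]
    - [0,0,-24,0]
    - [0,0,0,0]

```text
time_s: 2.4
eef_pos: [0.4505, 0.1452, 0.0038]
orientation: [-0.275, -3.125, 0.002]
wrist_force: [0.0, 0.1, 0.3]
grip_width: 0.0857
```

>>> apply_moves:
  targets:
    - [0,0,0,0]
    - [0,0,0,0]
    - [0,0,0,0]
    - [0,0,0,0]
    - [0,0,0,0]
  gripper: 0.6
  squeeze: 40

```text
time_s: 3.02
eef_pos: [0.4536, 0.1445, 0.0069]
orientation: [0.279, 3.128, 0.002]
wrist_force: [-1.3, -1.1, 5.7]
grip_width: 0.0504
```

>>> apply_moves:
  targets:
    - [0,0,0,0]
    - [0,0,20,0]
    - [0,0,30,0]
    - [0,0,0,0]

```text
time_s: 3.52
eef_pos: [0.4549, 0.1453, 0.0578]
orientation: [0.278, 3.124, 0.006]
wrist_force: [-0.1, 0.1, -1.3]
grip_width: 0.051
```

Run:
```python
from h import *
snap("side","s2",(190,110,350,270),3.7)
o=status.get_obs();print(o["eef_pos"],o["grip_width"],o["wrist_force"])
```

```text
[0.45361289 0.1449236  0.05654062] 0.05052942853405752 [-0.19411257 -0.15963068 -2.89755231]
```

View pics/s2.png

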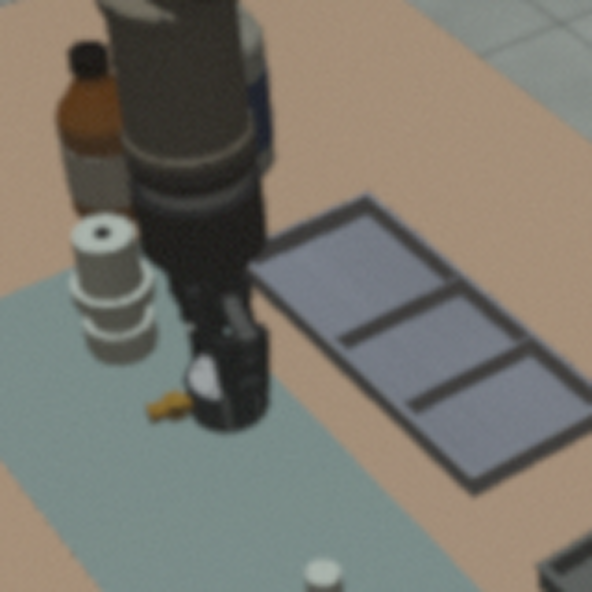

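The gauge is held level off the mat (case around (228,390), stem free). Carrying it to the widest compartment.

>>> apply_moves:
  targets:
    - [34,21,10,0]
    - [43,27,0,0]
    - [43,27,0,0]
    - [43,27,0,0]
    - [9,4,0,0]

```text
time_s: 4.2
eef_pos: [0.6261, 0.2529, 0.0637]
orientation: [0.275, 3.129, 0.001]
wrist_force: [-1.3, 0.2, -1.2]
grip_width: 0.0506
```

>>> apply_moves:
  targets:
    - [0,0,-20,0]
    - [0,0,-20,0]
    - [0,0,-12,0]
    - [0,0,0,0]

```text
time_s: 4.7
eef_pos: [0.6234, 0.2493, 0.012]
orientation: [-0.28, -3.127, 0.002]
wrist_force: [0.6, 0.3, -2.6]
grip_width: 0.0508
```

Inching down until contact.

>>> apply_moves:
  targets:
    - [0,0,-2,0]
    - [0,0,0,0]

```text
time_s: 4.95
eef_pos: [0.625, 0.2504, 0.0118]
orientation: [0.279, 3.129, 0.001]
wrist_force: [0.5, -0.8, -0.6]
grip_width: 0.0505
```

>>> apply_moves:
  targets:
    - [0,0,-1.5,0]
    - [0,0,0,0]

```text
time_s: 5.2
eef_pos: [0.6248, 0.2504, 0.01]
orientation: [0.279, 3.129, 0.0]
wrist_force: [-0.7, 0.7, -1.1]
grip_width: 0.0504
```

>>> apply_moves:
  targets:
    - [0,0,-1.5,0]
    - [0,0,0,0]

```text
time_s: 5.45
eef_pos: [0.6249, 0.2504, 0.0098]
orientation: [-0.279, -3.129, -0.001]
wrist_force: [-2.6, -0.7, 6.2]
grip_width: 0.0506
```

Contact, about 6 N. Opening partway and retreating.

>>> apply_moves:
  targets:
    - [0,0,0,0]
    - [0,0,0,0]
    - [0,0,0,0]
  gripper: 0.25

```text
time_s: 5.82
eef_pos: [0.6248, 0.2502, 0.0082]
orientation: [0.279, 3.129, 0.0]
wrist_force: [-0.3, -0.7, -0.6]
grip_width: 0.0642
```

>>> apply_moves:
  targets:
    - [0,0,15,0]
    - [0,0,35,0]
    - [0,0,55,0]
    - [0,0,55,0]

```text
time_s: 6.32
eef_pos: [0.6248, 0.2501, 0.1709]
orientation: [0.279, 3.128, 0.001]
wrist_force: [0.5, 0.9, -0.5]
grip_width: 0.0642
```

Run:
```python
from h import *
snap("top","t3",(160,160,330,310),4)
o=status.get_obs();print(o["eef_pos"],o["grip_width"],o["wrist_force"])
```

```text
[0.6295502  0.25150756 0.18002857] 0.06405060836515435 [ 2.45451578 -0.44455843  5.43087373]
```

View pics/t3.png

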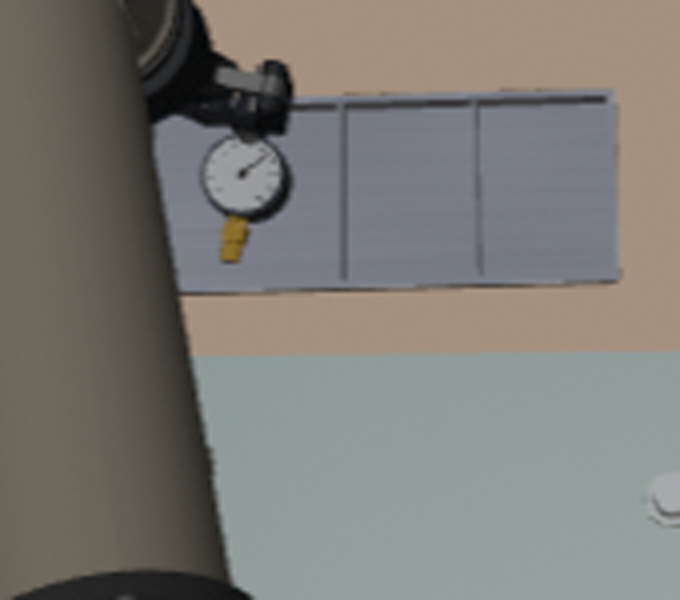

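The gauge sits face up at (243,173) in the crop, well inside its compartment, the stem clear of the walls. Next, the gland.

>>> apply_moves:
  targets:
    - [-44,11,0,0]
    - [-44,11,0,0]
    - [-44,11,0,0]
    - [-42,10,0,0]
    - [0,0,0,0]
  gripper: 0

```text
time_s: 7.0
eef_pos: [0.4476, 0.2949, 0.169]
orientation: [-0.271, -3.128, -0.003]
wrist_force: [0.1, 0.4, 0.2]
grip_width: 0.0855
```

Run:
```python
from h import *
snap("side","s4",(170,70,330,230),3.7)
o=status.get_obs();print(o["eef_pos"],o["grip_width"],o["wrist_force"])
```

```text
[0.44993904 0.29405614 0.16925287] 0.08529409181039459 [-0.22571041 -0.87279576  0.64720615]
```

View pics/s4.png

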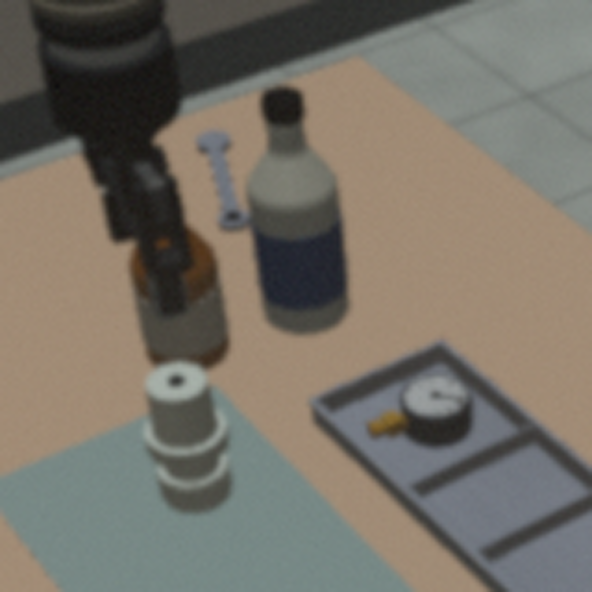

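Jaw finger at (172,300), gland at (180,380); it lines up like the gauge did. Descending to the collar.

>>> apply_moves:
  targets:
    - [0,0,-40,0]
    - [0,0,-40,0]
    - [0,0,-35,0]
    - [0,0,-20,0]
    - [0,0,0,0]

```text
time_s: 7.68
eef_pos: [0.4514, 0.2918, 0.0323]
orientation: [-0.282, -3.128, 0.004]
wrist_force: [0.1, -0.5, -0.1]
grip_width: 0.0856
```

>>> apply_moves:
  targets:
    - [0,0,0,0]
    - [0,0,0,0]
    - [0,0,0,0]
    - [0,0,0,0]
    - [0,0,0,0]
  gripper: 0.6
  squeeze: 40

```text
time_s: 8.3
eef_pos: [0.4521, 0.2936, 0.035]
orientation: [0.279, 3.127, 0.003]
wrist_force: [-0.6, -2.7, 6.3]
grip_width: 0.0545
```

>>> apply_moves:
  targets:
    - [0,0,20,0]
    - [0,0,40,0]
    - [0,0,0,0]

```text
time_s: 8.68
eef_pos: [0.4529, 0.2948, 0.0964]
orientation: [0.278, 3.124, 0.008]
wrist_force: [0.9, -0.6, -1.6]
grip_width: 0.0548
```

Run:
```python
from h import *
snap("side","s5",(170,70,330,230),3.7)
o=status.get_obs();print(o["eef_pos"],o["grip_width"],o["wrist_force"])
```

```text
[0.4514238  0.2939737  0.09459638] 0.05457366645334736 [-0.11181501 -1.33463596 -2.64513918]
```

View pics/s5.png

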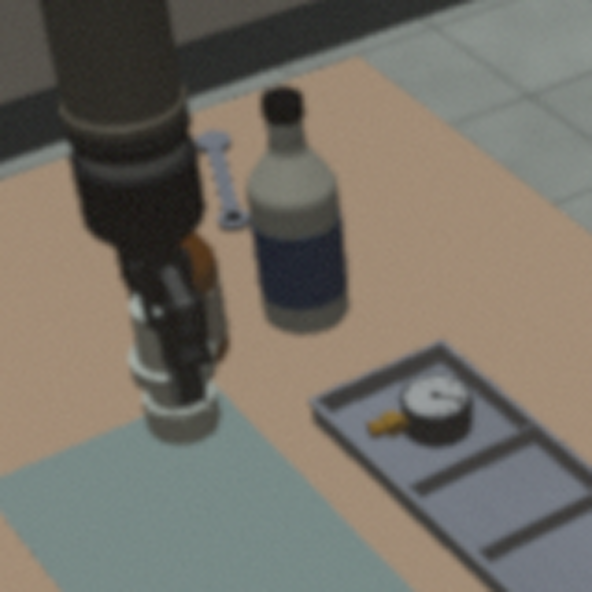

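The gland is held upright in the air, its base at about (182,425). Moving over the middle compartment.

>>> apply_moves:
  targets:
    - [28,-24,0,0]
    - [34,-28,0,0]
    - [34,-28,0,0]
    - [34,-28,0,0]
    - [34,-28,0,0]

```text
time_s: 9.35
eef_pos: [0.6144, 0.1563, 0.0914]
orientation: [-0.278, -3.126, 0.001]
wrist_force: [-0.0, 0.7, -2.4]
grip_width: 0.0545
```

>>> apply_moves:
  targets:
    - [0,0,-20,0]
    - [0,0,-20,0]
    - [0,0,-13,0]
    - [0,0,0,0]

```text
time_s: 9.85
eef_pos: [0.6134, 0.1582, 0.039]
orientation: [-0.276, -3.127, 0.001]
wrist_force: [0.4, -0.0, -1.9]
grip_width: 0.0545
```

>>> apply_moves:
  targets:
    - [0,0,-2,0]
    - [0,0,0,0]

```text
time_s: 10.1
eef_pos: [0.6144, 0.1579, 0.0382]
orientation: [-0.277, -3.129, -0.001]
wrist_force: [-1.0, -0.3, -1.7]
grip_width: 0.0548
```

>>> apply_moves:
  targets:
    - [0,0,-1.5,0]
    - [0,0,0,0]

```text
time_s: 10.35
eef_pos: [0.6149, 0.1577, 0.0378]
orientation: [0.279, 3.129, 0.001]
wrist_force: [-2.4, 0.8, 4.1]
grip_width: 0.0547
```

>>> apply_moves:
  targets:
    - [0,0,-1,0]
    - [0,0,0,0]

```text
time_s: 10.6
eef_pos: [0.6151, 0.1577, 0.0378]
orientation: [0.279, 3.129, 0.002]
wrist_force: [-3.7, 0.1, 10.2]
grip_width: 0.0545
```

>>> apply_moves:
  targets:
    - [0,0,0.5,0]
    - [0,0,0,0]
    - [0,0,0,0]
  gripper: 0.2

```text
time_s: 10.98
eef_pos: [0.6148, 0.1571, 0.0361]
orientation: [0.279, 3.129, -0.0]
wrist_force: [-0.1, 0.0, 0.5]
grip_width: 0.0685
```

>>> apply_moves:
  targets:
    - [0,0,15,0]
    - [0,0,35,0]
    - [0,0,45,0]
    - [0,0,50,0]

```text
time_s: 11.48
eef_pos: [0.6146, 0.1571, 0.1833]
orientation: [0.279, 3.129, 0.0]
wrist_force: [0.7, 0.5, 0.1]
grip_width: 0.0682
```

>>> apply_moves:
  targets:
    - [-18,-38,0,-0.116]
    - [-18,-38,0,-0.116]
    - [-18,-38,0,-0.116]
    - [-18,-38,0,-0.116]
    - [-18,-38,0,-0.116]
  gripper: 0

```text
time_s: 12.1
eef_pos: [0.5244, -0.0341, 0.1824]
orientation: [1.167, 2.915, 0.002]
wrist_force: [0.8, -0.8, 0.3]
grip_width: 0.0853
```

>>> apply_moves:
  targets:
    - [-18,-38,0,-0.116]
    - [-18,-38,0,-0.116]
    - [-18,-38,0,-0.116]
    - [-18,-38,0,-0.116]
    - [-18,-38,0,-0.116]

```text
time_s: 12.72
eef_pos: [0.4344, -0.2241, 0.1824]
orientation: [1.952, 2.46, 0.003]
wrist_force: [-0.4, -0.6, -0.5]
grip_width: 0.0855
```

>>> apply_moves:
  targets:
    - [-18,-38,-15,-0.116]
    - [-18,-38,-15,-0.116]
    - [0,0,0,0]

```text
time_s: 13.1
eef_pos: [0.3961, -0.3018, 0.1515]
orientation: [-2.228, -2.215, 0.002]
wrist_force: [-0.5, 0.7, 0.2]
grip_width: 0.0853
```

Run:
```python
from h import *
snap("side","s6",(200,150,440,410),2.3)
o=status.get_obs();print(o["eef_pos"],o["orientation"],o["joint_pos"].round(2))
print(world("side",351,368.3,.062))
snap("top","t6",(160,160,500,340),2.3)
```

```text
[ 0.39776332 -0.30001971  0.15175613] [2.22389470e+00 2.21870692e+00 1.24891642e-04] [-0.17  0.3   0.87  2.   -0.28  0.96  0.84]
[ 0.3969 -0.3053  0.062 ]
```

View pics/t6.png

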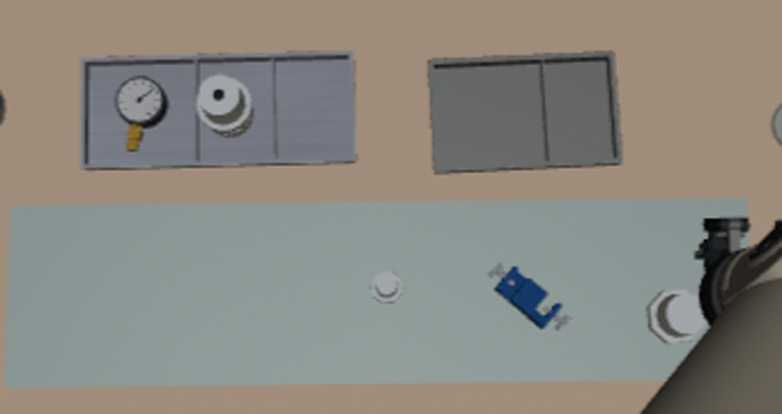

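Gauge and gland stand properly in their compartments. The stopper is at about (675,315), and averaging both cameras puts it near (0.395, -0.3045). Descending on the cone with the jaws along x.

>>> apply_moves:
  targets:
    - [-1,-4,-40,0]
    - [0,0,-40,0]
    - [0,0,-35,0]
    - [0,0,-19,0]
    - [0,0,0,0]

```text
time_s: 13.82
eef_pos: [0.398, -0.3018, 0.0169]
orientation: [-2.217, -2.223, -0.0]
wrist_force: [0.6, -0.1, 0.2]
grip_width: 0.0853
```

>>> apply_moves:
  targets:
    - [0,0,0,0]
    - [0,0,0,0]
    - [0,0,0,0]
    - [0,0,0,0]
    - [0,0,0,0]
  gripper: 0.7
  squeeze: 40

```text
time_s: 14.45
eef_pos: [0.398, -0.3031, 0.0188]
orientation: [2.22, 2.222, 0.002]
wrist_force: [-2.9, 1.9, 8.2]
grip_width: 0.0431
```

>>> apply_moves:
  targets:
    - [0,0,20,0]
    - [0,0,30,0]
    - [0,0,0,0]

```text
time_s: 14.82
eef_pos: [0.3993, -0.3038, 0.0693]
orientation: [2.217, 2.219, 0.003]
wrist_force: [1.1, -0.5, -1.4]
grip_width: 0.0425
```

Run:
```python
from h import *
snap("side","s7",(250,230,450,430),2.8)
o=status.get_obs();print(o["eef_pos"],o["grip_width"],o["wrist_force"])
```

```text
[ 0.39848449 -0.30284815  0.06800694] 0.04239173525902172 [-0.25572681  0.08814543 -2.72752869]
```

View pics/s7.png

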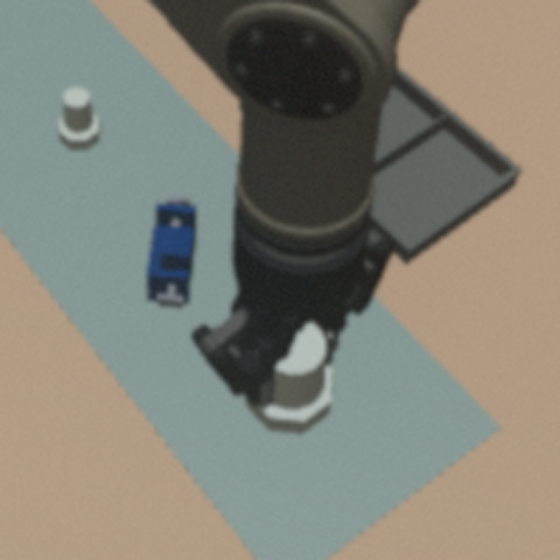

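The stopper is lifted, held upright by the cone. Carrying it to the end compartment.

>>> apply_moves:
  targets:
    - [19,29,10,0]
    - [24,41,0,0]
    - [24,41,0,0]
    - [24,41,0,0]
    - [24,41,0,0]

```text
time_s: 15.5
eef_pos: [0.5125, -0.108, 0.0762]
orientation: [-2.219, -2.222, 0.002]
wrist_force: [0.2, -0.4, -0.6]
grip_width: 0.0426
```

>>> apply_moves:
  targets:
    - [24,41,0,0]
    - [24,41,0,0]
    - [24,41,0,0]
    - [24,41,0,0]
    - [8,12,0,0]

```text
time_s: 16.12
eef_pos: [0.617, 0.0711, 0.0753]
orientation: [-2.212, -2.227, 0.0]
wrist_force: [-0.6, 0.3, -2.3]
grip_width: 0.0425
```

>>> apply_moves:
  targets:
    - [0,0,-20,0]
    - [0,0,-20,0]
    - [0,0,-11,0]
    - [0,0,0,0]

```text
time_s: 16.62
eef_pos: [0.6153, 0.065, 0.0249]
orientation: [-2.221, -2.219, 0.004]
wrist_force: [0.0, 0.9, -2.6]
grip_width: 0.0426
```

>>> apply_moves:
  targets:
    - [0,0,-2,0]
    - [0,0,0,0]

```text
time_s: 16.88
eef_pos: [0.6172, 0.0661, 0.0249]
orientation: [2.22, 2.222, 0.002]
wrist_force: [0.1, 0.2, -1.7]
grip_width: 0.0427
```

>>> apply_moves:
  targets:
    - [0,0,-1.5,0]
    - [0,0,0,0]

```text
time_s: 17.12
eef_pos: [0.6168, 0.0664, 0.023]
orientation: [2.22, 2.223, 0.001]
wrist_force: [-0.0, -0.4, -0.8]
grip_width: 0.0426
```

>>> apply_moves:
  targets:
    - [0,0,-1,0]
    - [0,0,0,0]

```text
time_s: 17.38
eef_pos: [0.6169, 0.0663, 0.022]
orientation: [2.22, 2.223, 0.001]
wrist_force: [-0.5, 1.0, -0.9]
grip_width: 0.043
```

>>> apply_moves:
  targets:
    - [0,0,-1,0]
    - [0,0,0,0]

```text
time_s: 17.62
eef_pos: [0.6169, 0.0663, 0.0219]
orientation: [-2.22, -2.222, -0.001]
wrist_force: [-3.6, 1.4, 6.7]
grip_width: 0.0429
```

>>> apply_moves:
  targets:
    - [0,0,-0.7,0]
    - [0,0,0,0]

```text
time_s: 17.88
eef_pos: [0.6169, 0.0663, 0.0219]
orientation: [-2.22, -2.222, -0.001]
wrist_force: [-3.7, 1.1, 10.7]
grip_width: 0.0426
```

>>> apply_moves:
  targets:
    - [0,0,0.5,0]
    - [0,0,0,0]
    - [0,0,0,0]
  gripper: 0.25

```text
time_s: 18.25
eef_pos: [0.6168, 0.0662, 0.0205]
orientation: [2.22, 2.223, -0.0]
wrist_force: [-0.4, 0.0, 0.7]
grip_width: 0.0639
```

>>> apply_moves:
  targets:
    - [0,0,15,0]
    - [0,0,40,0]
    - [0,0,45,0]
    - [0,0,40,0]

```text
time_s: 18.75
eef_pos: [0.6172, 0.0659, 0.1633]
orientation: [2.22, 2.221, 0.002]
wrist_force: [0.5, 0.8, -0.4]
grip_width: 0.0641
```

>>> apply_moves:
  targets:
    - [-29,-32,0,-0.09]
    - [-29,-32,0,-0.09]
    - [-29,-32,0,-0.09]
    - [-29,-31,0,-0.09]
    - [-29,-31,0,-0.09]
  gripper: 0

```text
time_s: 19.38
eef_pos: [0.471, -0.093, 0.1614]
orientation: [2.663, 1.666, 0.002]
wrist_force: [-0.4, -0.7, 0.1]
grip_width: 0.0854
```

>>> apply_moves:
  targets:
    - [-29,-31,0,-0.09]
    - [-28,-31,0,-0.09]
    - [0,0,0,0]

```text
time_s: 19.75
eef_pos: [0.4125, -0.1561, 0.1611]
orientation: [-2.803, -1.416, -0.002]
wrist_force: [0.5, -0.5, -0.4]
grip_width: 0.0854
```

Run:
```python
from h import *
import cv2
snap("side","s8a",(200,170,380,350),3);snap("top","t8a",(190,170,480,310),1.86)
a=cv2.imread("pics/s8a.png");b=cv2.imread("pics/t8a.png")[:,:540]
b=cv2.resize(b,(540,260));a=a[:340] if 0 else cv2.resize(a,(540,540))
w=np.zeros((540,800,3),np.uint8);w[:,:400]=cv2.resize(a,(400,540));w[:194,400:]=cv2.resize(cv2.imread("pics/t8a.png"),(400,194))
cv2.imwrite("pics/m8.png",w)
o=status.get_obs();print(o["eef_pos"],o["orientation"],o["grip_width"])
```

```text
[ 0.41522117 -0.15371422  0.16123108] [-2.79978473 -1.42469791 -0.00325405] 0.08570297380272332
```

View pics/m8.png

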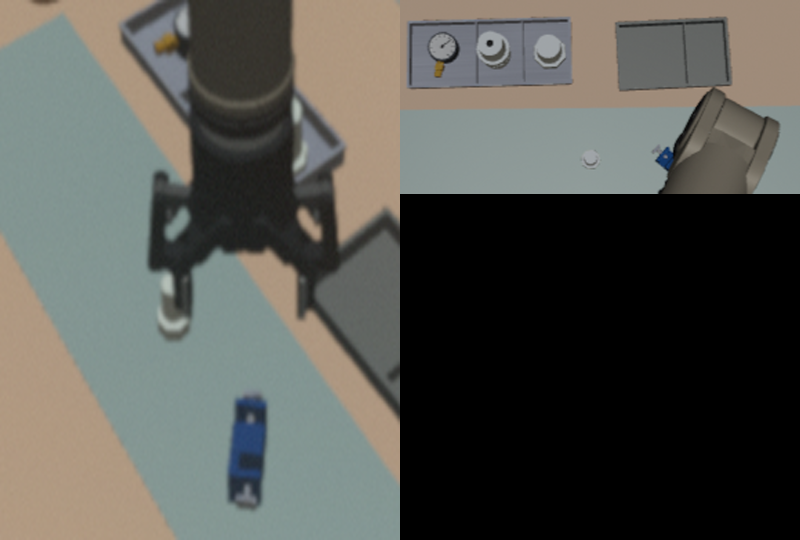

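All three big-reactor parts stand in the long tray (top inset). The fingers straddle the boss head's line at (248,440) squarely. Descending.

>>> apply_moves:
  targets:
    - [0,0,-45,0]
    - [0,0,-45,0]
    - [0,0,-40,0]
    - [0,0,-24,0]
    - [0,0,0,0]

```text
time_s: 20.48
eef_pos: [0.4144, -0.1528, 0.0053]
orientation: [-2.797, -1.427, 0.005]
wrist_force: [0.2, 0.5, 0.6]
grip_width: 0.0858
```

>>> apply_moves:
  targets:
    - [0,0,0,0]
    - [0,0,0,0]
    - [0,0,0,0]
    - [0,0,0,0]
    - [0,0,0,0]
  gripper: 0.85

```text
time_s: 21.1
eef_pos: [0.4156, -0.1536, 0.0076]
orientation: [2.8, 1.425, 0.003]
wrist_force: [-0.8, 0.0, 7.2]
grip_width: 0.0306
```

>>> apply_moves:
  targets:
    - [0,0,0,0]
    - [0,0,20,0]
    - [0,0,30,0]
    - [0,0,0,0]

```text
time_s: 21.6
eef_pos: [0.4164, -0.154, 0.0582]
orientation: [2.797, 1.425, 0.006]
wrist_force: [-0.2, 0.1, -1.7]
grip_width: 0.0306
```

Run:
```python
from h import *
snap("side","s9",(230,200,400,370),3.4)
o=status.get_obs();print(o["eef_pos"],o["orientation"],o["grip_width"],o["wrist_force"])
```

```text
[ 0.415446   -0.15347879  0.05719389] [2.79851978 1.42597982 0.00334101] 0.030255239391750125 [ 0.23808182 -0.23399864 -2.22086431]
```

View pics/s9.png

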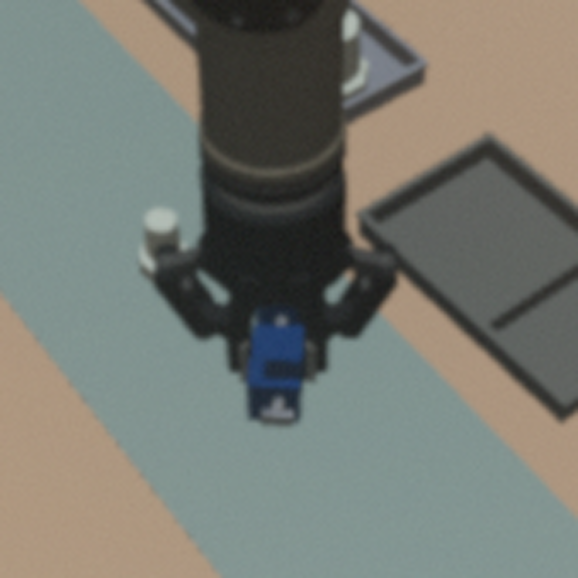

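The boss head is gripped level on its core at (278,365). Carrying it to the wide compartment of the grey tray.

>>> apply_moves:
  targets:
    - [32,6,8,0]
    - [45,9,0,0]
    - [45,9,0,0]
    - [45,9,0,0]
    - [27,4,0,0]

```text
time_s: 22.28
eef_pos: [0.6103, -0.115, 0.0627]
orientation: [-2.797, -1.428, 0.001]
wrist_force: [0.0, 1.2, -2.3]
grip_width: 0.0301
```

>>> apply_moves:
  targets:
    - [0,0,-20,0]
    - [0,0,-20,0]
    - [0,0,-12,0]
    - [0,0,0,0]

```text
time_s: 22.78
eef_pos: [0.6072, -0.1173, 0.0115]
orientation: [-2.8, -1.423, 0.003]
wrist_force: [-0.2, -0.4, -1.6]
grip_width: 0.0301
```

>>> apply_moves:
  targets:
    - [0,0,-1.5,0]
    - [0,0,0,0]

```text
time_s: 23.02
eef_pos: [0.6085, -0.1166, 0.011]
orientation: [-2.8, -1.425, -0.0]
wrist_force: [0.6, -0.4, -1.1]
grip_width: 0.0301
```

>>> apply_moves:
  targets:
    - [0,0,-1,0]
    - [0,0,0,0]

```text
time_s: 23.28
eef_pos: [0.6089, -0.1167, 0.0103]
orientation: [2.799, 1.426, 0.001]
wrist_force: [0.3, -0.2, -0.3]
grip_width: 0.0297
```

>>> apply_moves:
  targets:
    - [0,0,-1,0]
    - [0,0,0,0]

```text
time_s: 23.52
eef_pos: [0.6089, -0.1166, 0.0102]
orientation: [-2.799, -1.425, -0.001]
wrist_force: [-2.3, 1.6, 7.0]
grip_width: 0.0297
```

>>> apply_moves:
  targets:
    - [0,0,-0.7,0]
    - [0,0,0,0]

```text
time_s: 23.78
eef_pos: [0.609, -0.1166, 0.0102]
orientation: [-2.799, -1.425, -0.001]
wrist_force: [-3.4, 2.1, 10.7]
grip_width: 0.0301
```

>>> apply_moves:
  targets:
    - [0,0,0.5,0]
    - [0,0,0,0]
    - [0,0,0,0]
  gripper: 0.45

```text
time_s: 24.15
eef_pos: [0.6087, -0.1167, 0.0088]
orientation: [2.8, 1.425, -0.0]
wrist_force: [-0.6, -0.0, -1.2]
grip_width: 0.0467
```

>>> apply_moves:
  targets:
    - [0,0,15,0]
    - [0,0,35,0]
    - [0,0,45,0]
    - [0,0,45,0]

```text
time_s: 24.65
eef_pos: [0.6087, -0.117, 0.1512]
orientation: [2.799, 1.424, 0.001]
wrist_force: [1.9, 0.9, -0.5]
grip_width: 0.0471
```

>>> apply_moves:
  targets:
    - [-36,22,0,0]
    - [-36,22,0,0]
    - [-36,22,0,0]
    - [-36,22,0,0]
    - [-35,22,0,0]
  gripper: 0

```text
time_s: 25.28
eef_pos: [0.4288, -0.0066, 0.1492]
orientation: [-2.8, -1.423, -0.001]
wrist_force: [0.2, -0.0, 1.1]
grip_width: 0.0856
```

>>> apply_moves:
  targets:
    - [0,0,-40,0]
    - [0,0,0,0]
    - [0,0,0,0]

```text
time_s: 25.65
eef_pos: [0.4307, -0.0083, 0.11]
orientation: [2.8, 1.421, 0.001]
wrist_force: [0.2, 0.5, 0.1]
grip_width: 0.0853
```

Run:
```python
from h import *
snap("side","s10",(190,180,390,310),2);snap("top","t10",(190,170,480,310),2)
a=cv2.imread("pics/s10.png");b=cv2.imread("pics/t10.png")
w=np.zeros((540,580,3),np.uint8);w[:260,:400]=a;w[260:,:]=b
cv2.imwrite("pics/m10.png",w)
o=status.get_obs();print(o["eef_pos"],o["orientation"],o["grip_width"])
print(world("side",277.3,264.2,.047))
```

```text
[ 0.43106686 -0.00832938  0.11005682] [2.80052721e+00 1.42030415e+00 2.44388045e-03] 0.08528005418727407
[ 0.4313 -0.0062  0.047 ]
```

View pics/m10.png

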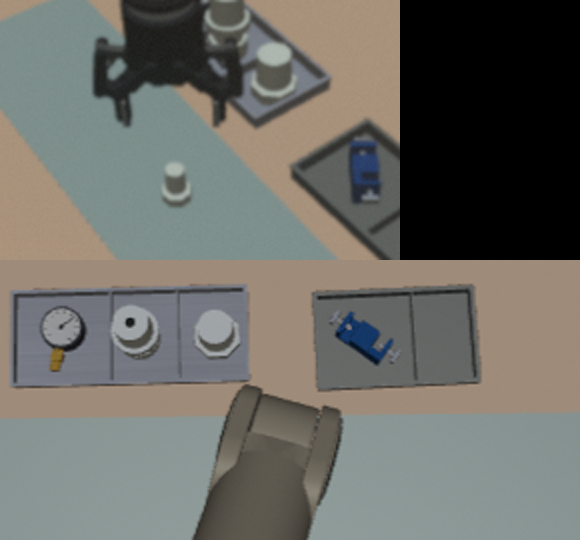

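The boss head lies flat inside the wide compartment and the fingers straddle the small stopper. Descending.

>>> apply_moves:
  targets:
    - [0,2,-40,0]
    - [0,0,-30,0]
    - [0,0,-19,0]
    - [0,0,0,0]

```text
time_s: 26.25
eef_pos: [0.4297, -0.0061, 0.0197]
orientation: [2.801, 1.422, -0.003]
wrist_force: [0.9, -0.1, 0.3]
grip_width: 0.0855
```

>>> apply_moves:
  targets:
    - [0,0,0,0]
    - [0,0,0,0]
    - [0,0,0,0]
    - [0,0,0,0]
    - [0,0,0,0]
  gripper: 0.95
  squeeze: 30

```text
time_s: 26.88
eef_pos: [0.4302, -0.0046, 0.0206]
orientation: [-2.799, -1.426, -0.002]
wrist_force: [-0.9, 0.4, 6.7]
grip_width: 0.0217
```

>>> apply_moves:
  targets:
    - [0,0,0,0]
    - [0,0,20,0]
    - [0,0,30,0]
    - [0,0,0,0]

```text
time_s: 27.38
eef_pos: [0.4313, -0.0044, 0.0713]
orientation: [2.799, 1.426, 0.006]
wrist_force: [-0.3, 0.6, -1.4]
grip_width: 0.0219
```

Run:
```python
from h import *
snap("side","s11",(210,180,350,320),4)
o=status.get_obs();print(o["eef_pos"],o["grip_width"],o["wrist_force"])
```

```text
[ 0.43023167 -0.00423683  0.07034999] 0.021422607941233913 [ 0.28350674  0.41841228 -1.14586625]
```

View pics/s11.png

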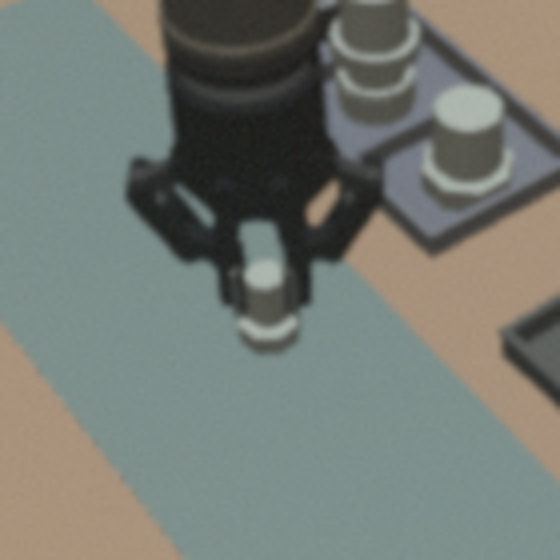

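The small stopper is held upright at (266,300). Carrying it to the narrow compartment.

>>> apply_moves:
  targets:
    - [22,-27,10,0]
    - [32,-36,0,0]
    - [32,-36,0,0]
    - [32,-36,0,0]
    - [32,-36,0,0]

```text
time_s: 28.05
eef_pos: [0.5799, -0.1763, 0.0779]
orientation: [-2.797, -1.425, 0.002]
wrist_force: [0.3, 0.4, -0.8]
grip_width: 0.022
```

>>> apply_moves:
  targets:
    - [32,-36,0,0]
    - [0,0,-20,0]
    - [0,0,-20,0]
    - [0,0,-13,0]
    - [0,0,0,0]

```text
time_s: 28.68
eef_pos: [0.6107, -0.2102, 0.0254]
orientation: [-2.797, -1.426, 0.002]
wrist_force: [0.3, -0.6, -0.4]
grip_width: 0.0217
```

>>> apply_moves:
  targets:
    - [0,0,-1.5,0]
    - [0,0,0,0]

```text
time_s: 28.92
eef_pos: [0.6119, -0.2113, 0.0256]
orientation: [2.799, 1.426, 0.001]
wrist_force: [0.0, -0.2, -0.0]
grip_width: 0.0211
```

>>> apply_moves:
  targets:
    - [0,0,-1,0]
    - [0,0,0,0]

```text
time_s: 29.18
eef_pos: [0.6118, -0.2117, 0.0245]
orientation: [2.799, 1.425, 0.0]
wrist_force: [0.7, 1.2, 0.2]
grip_width: 0.0215
```

>>> apply_moves:
  targets:
    - [0,0,-1,0]
    - [0,0,0,0]

```text
time_s: 29.42
eef_pos: [0.6119, -0.2119, 0.0236]
orientation: [2.799, 1.425, 0.0]
wrist_force: [0.2, -0.4, 1.8]
grip_width: 0.0217
```

>>> apply_moves:
  targets:
    - [0,0,-0.7,0]
    - [0,0,0,0]

```text
time_s: 29.68
eef_pos: [0.612, -0.2119, 0.0236]
orientation: [2.8, 1.425, 0.001]
wrist_force: [-1.3, 1.3, 4.8]
grip_width: 0.0215
```

>>> apply_moves:
  targets:
    - [0,0,0,0]
    - [0,0,0,0]
    - [0,0,0,0]
  gripper: 0.45

```text
time_s: 30.05
eef_pos: [0.6117, -0.2117, 0.0225]
orientation: [-2.799, -1.426, 0.0]
wrist_force: [-0.2, 0.2, 0.0]
grip_width: 0.047
```

>>> apply_moves:
  targets:
    - [0,0,15,0]
    - [0,0,35,0]
    - [0,0,50,0]
    - [0,0,50,0]

```text
time_s: 30.55
eef_pos: [0.6117, -0.212, 0.1752]
orientation: [2.799, 1.424, 0.001]
wrist_force: [0.6, 0.2, -0.7]
grip_width: 0.047
```

>>> apply_moves:
  targets:
    - [-40,-10,0,0]
    - [-40,-10,0,0]
    - [-40,-10,0,0]
    - [-30,-10,0,0]
    - [0,0,0,0]

```text
time_s: 31.18
eef_pos: [0.4593, -0.2532, 0.1737]
orientation: [-2.803, -1.418, -0.002]
wrist_force: [-0.2, 0.2, 0.2]
grip_width: 0.0469
```

Run:
```python
from h import *
snap("top","t12",(100,160,540,310),1.36);snap("side","s12",(180,80,540,420),1)
a=cv2.imread("pics/s12.png");b=cv2.imread("pics/t12.png")
w=np.zeros((600,598,3),np.uint8);w[:b.shape[0],:b.shape[1]]=b;w[205:545,:360]=a
cv2.imwrite("pics/m12.png",w)
o=status.get_obs();print(o["eef_pos"],o["grip_width"],o["wrist_force"],o["time_s"])
```

```text
[ 0.46258202 -0.25174027  0.17358691] 0.046623252774080796 [ 0.59980948  0.04740223 -0.49519061] 31.275
```

The viewer is exhausted, so I check the last placement numerically: white blob in the narrow compartment, and the rest unchanged.

Run:
```python
from h import *
a=cv2.imread("pics/t0.png")
for cam in("top","side"):
    f=capture(cam)["frame"]; ref=cv2.imread(f"pics/{cam[0]}0.png")
    for n,X in dict(ss=(.612,-.212,.05),ls=(.617,.066,.065),gland=(.615,.157,.101)).items():
        u,v=pix(cam,X); u0,v0=int(u)-14,int(v)-14
        w=f[v0:v0+29,u0:u0+29].astype(int); d=np.abs(w-ref[v0:v0+29,u0:u0+29]).sum(2)
        m=((w.min(2)>125)&(d>60)).astype(np.uint8)
        k,_,st,ce=cv2.connectedComponentsWithStats(m); i=1+st[1:,4].argmax() if k>1 else 0
        print(cam,n,"expect",(u,v),"blob",st[i].tolist(),(ce[i]+[u0,v0]).round(1))
    for n,(u0,v0,u1,v1) in dict(top=dict(bottles=(110,175,165,265),beaker=(490,185,540,230)),side=dict(bottles=(200,90,270,168),beaker=(462,338,515,400)))[cam].items():
        print(cam,n,"meandiff",np.abs(f[v0:v1,u0:u1].astype(int)-ref[v0:v1,u0:u1]).mean().round(2))
```

```text
top ss expect (np.float64(413.7), np.float64(204.7)) blob [6, 12, 14, 14, 110] [412.6 207.7]
top ls expect (np.float64(296.3), np.float64(202.4)) blob [5, 7, 23, 22, 323] [297.5 204.7]
top gland expect (np.float64(255.4), np.float64(200.2)) blob [4, 6, 25, 23, 319] [255.9 202.3]
top bottles meandiff 6.13
top beaker meandiff 13.22
side ss expect (np.float64(403.1), np.float64(284.7)) blob [10, 11, 10, 9, 70] [403.6 284.8]
side ls expect (np.float64(325.8), np.float64(206.4)) blob [7, 8, 18, 13, 171] [326.2 206.3]
side gland expect (np.float64(303.0), np.float64(175.5)) blob [0, 8, 24, 12, 170] [301.3 174.5]
side bottles meandiff 12.51
side beaker meandiff 14.44
```

Run:
```python
from h import *
for cam,bx in dict(top=dict(bottles=(110,175,165,265),beaker=(490,185,540,230)),side=dict(bottles=(200,90,270,168),beaker=(462,338,515,400))).items():
    f=capture(cam)["frame"]; ref=cv2.imread(f"pics/{cam[0]}0.png")
    for n,(a,b,c,d) in bx.items():
        r=cv2.matchTemplate(f[b-8:d+8,a-8:c+8],ref[b:d,a:c],cv2.TM_CCOEFF_NORMED); _,m,_,p=cv2.minMaxLoc(r)
        print(cam,n,"shift",p[0]-8,p[1]-8,round(m,3))
```

```text
top bottles shift 0 0 1.0
top beaker shift 0 0 0.66
side bottles shift 0 0 0.976
side beaker shift 0 0 0.998
```

The bottles and beaker show zero shift. The low top-view score on the beaker is probably the arm's elbow passing over it, since the side view matches at 0.998. Handing in.

```bash
python3 -c "
from cell import manip
print(manip.close_job())"
```

```text
the job is handed in; nothing more can be done
None
```

All five parts are in their compartments, and I handed the job in at about 31.5 s on the robot's clock. They went in the order asked: gauge, gland, larger stopper, boss head, smaller stopper. Each was lowered until it touched the tray floor (5 to 11 N) before I let go.

- **Seen in pictures:** the gauge lies face up, the gland and larger stopper stand cone up, and the boss head lies flat, each inside its compartment.
- **Smaller stopper:** the viewer refused the final picture because the 16-picture limit was reached, so I checked this one by image code only. Its white blob was within about 3 px of where it should be in the top view and within 1 px in the side view. That fits an upright stopper in the narrow compartment.
- **Bottles and beaker:** both views showed zero shift from the start. The one weak result was the beaker in the top view, which matched at only 0.66. I put that down to the arm partly covering it, since the side view matched at 0.998.

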